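# Wedge a spectacle blank tight in its drilling nest

### The job

Lay the brown acetate spectacle blank flat in the aluminium nest, up against its two side pins and its end pin, and let go of it. Then take the slim yellow wedge and slide it along the plate, thin end first, into the gap between blank and black rail from the end where the gap is wide enough, and push it home until it jams and presses the blank flush against both side pins. Finish like that, still holding the wedge and keeping it pushed in, so that the hinge holes can be drilled; leave the other things on the bench where they are.

Things in the scene. Friction and masses are not known exactly. Their poses are not given: they have to be found in the camera images.
- nest: Fixed aluminium holding nest, base plate 150 mm (its x) by 250 mm (its y) by 12 mm thick; origin at the centre of its underside on the bench. On the plate stand two brass side pins, a brass end pin and a black rail. The blank belongs with its long side along the nest's y, one long edge touching both side pins and one short edge touching the end pin.
- nest_seat (a point): Where the blank's origin comes when fully seated: on the plate's top, 12 mm above the bench, at nest x = +10, y = 0 mm. The blank's edges are then at nest x = +40 (side pins), x = -20 (towards the rail), y = +75 (end pin) and y = -75 mm.
- nest_rail (a point): Black rail, fixed, 20 mm wide, 14 mm high, from nest y = -110 to +90 mm on the -x side; this point is on its inner face, on the plate, at nest x = -35.5, y = 0. The face slants: the gap from it to the seated blank is 20.8 mm at y = -75 (wide, open end), 15.5 mm at y = 0, 12 mm at y = +50, 10.3 mm at y = +75 mm.
- pin_left: Brass side pin, 10 mm diameter, 16 mm tall above the plate; origin at its foot on the plate's top, at nest x = +45, y = +60 mm.
- pin_right: Brass side pin as the other, at nest x = +45, y = -60 mm.
- pin_end: Brass end pin, 10 mm diameter, 16 mm tall, at nest x = +10, y = +80 mm; it stops the blank's end.
- nest_mouth (a point): Wide open end of the gap, on the plate's top, at nest x = -30, y = -75 mm; the wedge enters here moving along the nest's +y.
- blank: Loose brown acetate spectacle blank, slab 60 mm (its x) by 150 mm (its y) by 8 mm, about 60 g, with two round lens openings of 46 mm diameter centred at y = +33 and -33 mm. Origin at the centre of its underside. The same turned end for end. Grip the 20 mm bridge from above with a finger in each opening, closing along the blank's y (23 mm wide under flat pads; open at most 55 mm).
- wedge: Loose slim yellow plastic wedge, 110 mm long (its y), about 60 g. Thin end (12 mm) at y = +55, thick end (19.7 mm) at y = -55 mm. Lower body 16 mm high: straight side at x = +8 mm, to go against the blank; slanted side (-x), to go against the rail with the same slope. Origin on its underside. Jammed home with the blank seated, its origin is at nest x = -28, y = -5 mm, axes parallel to the nest's.
- wedge_tip (a point): Middle of the wedge's thin end, on the underside (wedge x = +2, y = +55, z = 0 mm). At home it is near nest y = +50 mm; each mm of play in the gap shifts that by 14 mm along y.
- wedge_grip (a point): Middle of the wedge's parallel grip rib, 30 mm above its underside (wedge x = 0, y = -25 mm). The rib is 12 mm thick (x), 50 mm long (y), its top 40 mm above the underside; fingers close along the wedge's x.
- thick_wedge: Loose dark wooden wedge of the same shape but 10 mm thicker, too thick for this gap: leave it. Origin on its underside.
- white_front: Loose finished white spectacle front, 140 by 50 by 6 mm, not to be disturbed. Origin at the middle of its underside.
- pliers: Loose long-nose pliers, 165 mm long, 12 mm high, not to be disturbed. Origin at the pivot on the bench; jaws along +x.
- pin_vise: Loose steel pin vise with a drill, 115 mm long, 11 mm thick, not to be disturbed. Origin at the middle of its underside.
- anvil_bush: Loose brass anvil bush, 24 mm diameter, 19 mm high, not to be disturbed. Origin at the centre of its underside.
- lens: Loose green round lens, 45 mm diameter, 5 mm thick, not to be disturbed. Origin at the centre of its underside.
Mind the look-alikes: they are no part of the job. Of the things that look like the wedge, take the one that is farthest to the robot's right at the start.

How it is judged (in metres and radians):
On the way, in this order (a step that is already met when the one before it is completed fails the run):
1. the blank lies flat on the nest's plate between rail and pins, up to its end pin, let go (z of blank in the frame of nest below 0.015 m and angle between blank's own z axis and vertical below 0.05 rad and x of blank in the frame of nest between -0.001 and 0.012 m and y of blank in the frame of nest between -0.008 and 0.003 m and angle between the y axis of blank and the y axis of nest, either way round below 0.12 rad and contact force between the fingers and blank below 0.1 N), for 0.2 s.
2. the wedge's thin end is in the wide part of the gap, down between rail and blank, not yet home (y of wedge_tip in the frame of nest between -0.078 and 0.015 m and z of wedge_tip in the frame of nest below 0.02 m and x of wedge_tip in the frame of nest between -0.045 and -0.015 m and angle between the y axis of wedge and the y axis of nest, either way round below 0.15 rad), for 0.1 s.
At the end, for the whole second after the job is handed in: Fingers hold the wedge (2 N or more), jammed in the gap, thin end 25 to 85 mm past the nest's middle, within 5 mm of the plate, pressing rail (2 N) and blank (3 N); blank flat, 1.5 mm from flush at most, parallel to 0.02 rad, over 1 N on each side pin, within 8 mm of the end pin; all at rest (contact force between each of pin_left, pin_right and blank above 1 N and contact force between wedge and blank above 3 N and contact force between wedge and nest above 2 N and contact force between the fingers and wedge above 2 N and contact force between the fingers and blank below 0.1 N and x of blank in the frame of nest between 0.0085 and 0.0115 m and y of blank in the frame of nest between -0.008 and 0.003 m and z of blank in the frame of nest below 0.0145 m and angle between blank's own z axis and vertical below 0.03 rad and angle between the y axis of blank and the y axis of nest, either way round below 0.02 rad and y of wedge_tip in the frame of nest between 0.025 and 0.085 m and z of wedge_tip in the frame of nest below 0.017 m and angle between wedge's own z axis and vertical below 0.08 rad and linear speed of each of wedge, blank below 0.01 m/s); the arm keeps its last pose, push and grip.
It fails at once if another thing on the bench is moved by more than 20 mm (distance of any of thick_wedge, white_front, pliers, pin_vise, anvil_bush, lens from where it was at the start of the episode above 0.02 m).
It also fails if it takes over 58 s, if anything falls off the work surface, if the arm or the gripper's body presses on something with over 40 N, if the wrist force passes 120 N, or if a joint passes its speed limit or range.

### The arm

A 6-joint arm with a two-finger parallel gripper is mounted at the origin on the work surface. World frame = base frame: x ahead of the robot, y to its left, z up, the work surface at z = 0. Lengths are in mm, angles in rad, forces in N, time in s.
With the tool pointing down it reaches from about 300 to 775 mm from the base axis. Payload 14.6 kg.
Tool frame: the origin (TCP) lies between the finger pads; the fingertips stand manip.tip_reach ahead of it and the grasp point (between the pads) lies 5 mm behind it (manip.tip_reach is the distance from the TCP to the fingertips, in mm); z points along the fingers, y is the line along which they close (so a half turn about z gives the same grasp; the last joint's range is limited). The gripper opens to 94 mm and grips with 3 to 60 N. Pads are 16 mm wide; open, the fingers measure 119 mm over their backs; the gripper's body (75 mm by 177 mm) begins 78 mm behind the grasp point.
Start: joints at [1.141, 0.3, 1.521, -0, 1.321, -0.067], TCP at [195.188, 514.19, 219.446] pointing down, gripper open.
Joint ranges: [-3.03, 3.03], [-0.79, 2.21], [0.23, 2.52], [-1.04, 4.18], [0, 3.07], [-2.55, 2.55]. Speed limits (rad/s): [2.22, 2.22, 2.57, 3.14, 3.14, 3.14].

### API

Orientations are given as [roll, pitch, yaw] about the fixed x, y, z axes, in that order (R = Rz(yaw) Ry(pitch) Rx(roll)).
In Python, from cell import manip gives the robot as it stands. The module is installed in compiled form; this text tells all that it offers.
- The arm moves only by the shell command python3 -m creep 'ROWS' [FORCE]. ROWS is JSON, a list of rows, each a list of 3 entries, a list of its own where there are three numbers: the opening, from -1 (shut) to 1 (fully open), then the shift along the tool's x, y, z in cm, then the turn about the tool's z in units of 5 degrees (1.0 is 5 degrees). In form: [[grip, [tx, ty, tz], roll], ...]. A call has 1 to 12 rows; each row is the pose to reach, as a shift and turn from the pose commanded when the call began, along the tool's axes at that moment; what a row does not reach only later rows make up. A row lasts 1/10 s, in which the tool goes at most 50 mm and 8.59 degrees, less where a joint would pass 70% of its speed; a pose out of reach is approached as far as the arm can. A call with a gripper value outside its range is refused whole. The fingers move at their own pace and stop on an object; FORCE is the grip in N (left out, the last holds). Time passes only in rows, so rows that repeat a pose let the fingers close. It gives the time, the measured TCP pose, the force, the opening and the grip force at its end, in the units of the state.
- manip.read_state(): the state, without advancing time (a new reading comes with each control period).
- manip.camera(name): name is "side" or "top"; returns the picture (420x560x3 uint8, red, green, blue); there is no depth.
- manip.camera_params(name): a dict with "fovy" (degrees; the focal length in pixels is half the picture's height over the tangent of half this angle, whatever the lens; pixels are square), "cx", "cy" (the principal point, pixels), "k1" (the pictures are not rectified: a ray, as slopes to the right and down, at radius r is drawn at 1 + k1 r^2 times it, then the intrinsics apply), "origin" and "attitude" of the camera in the world. Camera axes: x right, y down, z forward; pixel columns grow to the right and rows downward; lengths in mm; the calibration is good to about 2 mm. A picture is of the moment at which its call begins. camera_params takes no time and is no camera call.
- manip.sign_off(): hands the job in; it is judged then, once.
The state is a dict: "clock": time; "joints": joint angles; "qd": joint speeds; "effort": joint torques, N m; "eef_pos": TCP position; "eef_rot": TCP orientation; "wrist_force": force on the tool from outside, world axes, zero at the start; "moment": the same for the moment, N m; "finger_gap": finger opening in mm; "finger_force": force on a finger pad.
Only numpy, scipy, OpenCV 4.12 (cv2) and the standard library are available. Lean on these libraries where they do the work, as an engineer would, in place of code of your own. Each camera call takes 0.05 s, during which the arm holds its last target. There are 200 camera calls.

## Working session

There is one attempt and no reset: what is moved stays moved. The work goes in short steps, Python scripts to look and compute and a shell command to move; the robot and the scene stay as the last step left them, time stands still between calls to the robot, and variables do not carry over. Pictures are saved under pics/ and viewed, at most 12 in all, crops included, and the job is handed in when it is done.

```bash
mkdir -p pics; cat > h.py <<'E'
import numpy as np, cv2
from cell import manip
def snap(n,f):
    im=manip.camera(n); cv2.imwrite('pics/'+f,im[:,:,::-1]); return im
def ray(n,uv):
    p=manip.camera_params(n); f=210/np.tan(np.radians(p['fovy'])/2)
    K=np.array([[f,0,p['cx']],[0,f,p['cy']],[0,0,1.]])
    d=cv2.undistortPoints(np.array(uv,float).reshape(-1,1,2),K,np.array([p['k1'],0,0,0,0.]))[:,0]
    # exact inverse of 1+k1 r^2
    from scipy.spatial.transform import Rotation as R
    a=np.array(p['attitude'],float)
    M=a if a.shape==(3,3) else R.from_euler('xyz',a).as_matrix()
    return np.array(p['origin'],float),np.c_[d,np.ones(len(d))]@M.T
def at(n,uv,z):
    o,d=ray(n,uv); return o+d*((z-o[2])/d[:,2])[:,None]
E
python3 - <<'E'
from h import *
for n in('top','side'):
    snap(n,n+'0.png'); print(manip.camera_params(n))
print(manip.read_state(),manip.tip_reach)
E
```

```text
{'fovy': 44.23895997327236, 'cx': 276.2710870969835, 'cy': 218.72222045150298, 'k1': -0.001033088146764156, 'origin': array([ 436.28795677,   23.53041159, 1267.19626514]), 'attitude': array([-3.05544337,  0.01629031, -1.57051166])}
{'fovy': 56.5834110125047, 'cx': 285.19559652832135, 'cy': 207.9352923964206, 'k1': -0.040350464855973246, 'origin': array([238.88006521, 804.25261608, 758.60730003]), 'attitude': array([-2.2655918 ,  0.00680974, -2.74216033])}
{'clock': 0.1, 'joints': array([ 1.14137106e+00,  3.00432247e-01,  1.52150162e+00,  1.48317560e-07,
        1.32070426e+00, -6.65881592e-02]), 'qd': array([-0.00056535,  0.00045326, -0.00108712,  0.00077171, -0.00039186,
       -0.00136631]), 'effort': array([ 2.35505831e-03, -5.32647586e+01, -3.53278363e+01,  7.10698287e-02,
        2.36054318e-02, -1.01024805e-04]), 'eef_pos': array([195.1170565 , 513.99624966, 218.94124815]), 'eef_rot': array([-3.14054950e+00, -6.97084587e-05,  2.77875547e+00]), 'wrist_force': array([ 0.24572496, -0.30007929,  0.28681072]), 'moment': array([-0.00051553, -0.02956556, -0.001385  ]), 'finger_force': 0.0, 'finger_gap': 93.54489106567391} 14.0
```

View pics/top0.png

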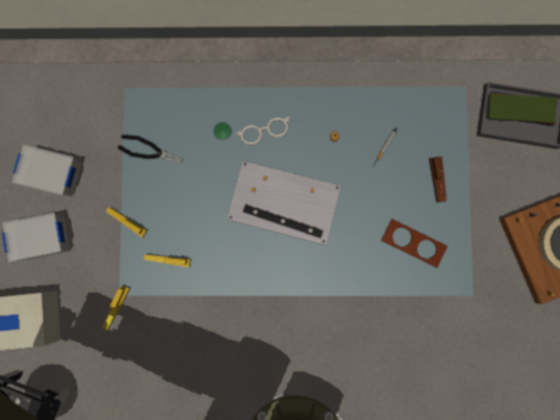

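View pics/side0.png

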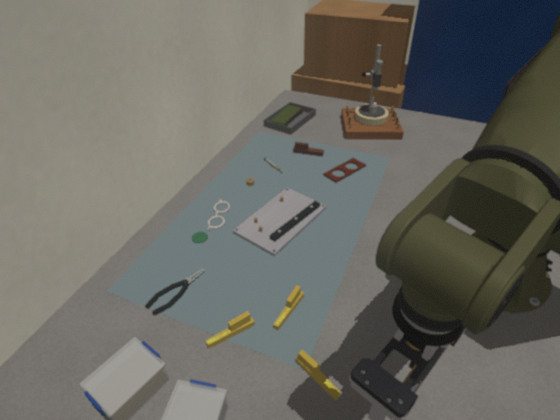

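Top view: the nest is at (285,202), with its rail on the lower side and the end pin at (254,189). The blank is at (414,243). Wedge look-alikes are yellow at (126,222), (167,260) and (117,307), plus the dark wooden one at (438,180), which is the thick wedge to leave. Image right is the robot's right, so the yellow at (167,260) fits. I'll confirm it in a crop.

```bash
python3 - <<'E'
from h import *
t=cv2.imread('pics/top0.png'); s=cv2.imread('pics/side0.png')
a=cv2.resize(t[190:340,90:210],None,fx=4,fy=4,interpolation=cv2.INTER_CUBIC)
b=cv2.resize(s[280:400,190:270+80],None,fx=2,fy=2,interpolation=cv2.INTER_CUBIC)
c=np.zeros((600,800,3),np.uint8); c[:600,:480]=a; c[:240,480:800]=b
b=cv2.resize(t[155:250,225:345],None,fx=2.66,fy=2.66,interpolation=cv2.INTER_CUBIC);c[260:260+b.shape[0],480:480+b.shape[1]]=b
cv2.imwrite('pics/crop1.png',c)
hsv=cv2.cvtColor(t,cv2.COLOR_BGR2HSV); hs=cv2.cvtColor(s,cv2.COLOR_BGR2HSV)
def blobs(im,lo,hi,amin):
    m=cv2.inRange(im,lo,hi); cs,_=cv2.findContours(m,cv2.RETR_EXTERNAL,cv2.CHAIN_APPROX_NONE)
    return [k for k in cs if cv2.contourArea(k)>amin]
def rep(n,k,z):
    p=at(n,k[:,0],z)[:,:2].astype(np.float32); r=cv2.minAreaRect(p)
    print(n,cv2.boundingRect(k),'c',np.round(r[0],1),'size',np.round(r[1],1),'ang',round(r[2],2), 'M',np.round(p.mean(0),1))
print('yellow');[rep('top',k,z) for k in blobs(hsv,(18,120,80),(35,255,255),60) for z in (16,)]
print('brown');[rep('top',k,8) for k in blobs(hsv,(0,100,40),(14,255,200),300) if k[:,0,0].mean()<470]
print('brownside');[rep('side',k,8) for k in blobs(hs,(0,100,40),(14,255,200),100)if k[:,0,1].mean()>130]
print('plate');[rep('top',k,12) for k in blobs(hsv,(0,0,110),(180,40,255),2000) if k[:,0,1].min()>60]
print('pins');[rep('top',k,28) for k in blobs(hsv,(8,60,90),(25,255,255),4) if 225<k[:,0,0].mean()<345]
print('rail');[rep('top',k,26) for k in blobs(hsv[200:240,240:330],(0,0,0),(180,255,60),100) for _ in [k.__iadd__(np.array([[240,200]],k.dtype))]]
E
```

```text
yellow
top (103, 286, 26, 44) c [332.1 435.3] size [ 25.  112.1] ang 62.93 M [332.4 433. ]
top (145, 255, 45, 12) c [445.1 308.7] size [109.8  18. ] ang 81.94 M [445.1 307.6]
top (106, 208, 40, 29) c [538.6 413.1] size [111.6  19.3] ang 57.67 M [538.1 411.6]
brown
top (382, 220, 65, 47) c [ 486.2 -289.9] size [147.5  57.2] ang 63.52 M [ 485.6 -290.9]
top (430, 157, 16, 44) c [ 643.  -351.2] size [107.1  27.9] ang 4.68 M [ 643.9 -352.5]
brownside
side (325, 159, 40, 22) c [ 486.7 -291.4] size [147.1  57. ] ang 63.65 M [ 482.4 -297.9]
plate
top (1, 213, 60, 53) c [499.  646.5] size [109.1 134.6] ang 11.61 M [499.2 648.8]
top (11, 143, 62, 53) c [667.9 625.7] size [134.  106.4] ang 75.7 M [668.1 626.7]
top (117, 87, 364, 219) c [609.6 -12.2] size [881.9 535.2] ang 89.27 M [603.4  14.7]
pins
top (311, 188, 4, 5) c [612.9 -43.8] size [7.2 9.8] ang 89.68 M [613.9 -43.1]
top (251, 187, 4, 5) c [615.6 101.3] size [9.8 7.3] ang 0.23 M [615. 101.]
top (263, 176, 4, 4) c [643.7  72.3] size [7.4 7.3] ang 0.11 M [643.7  73.1]
top (330, 131, 10, 11) c [746.1 -97.5] size [20.8 22.8] ang 45.15 M [746.2 -97.5]
rail
top (283, 219, 39, 18) c [522.8 -18.7] size [92.7 16. ] ang 71.43 M [521.8 -20. ]
top (256, 209, 27, 15) c [550.5  62.5] size [63.5 16.8] ang 71.59 M [550.3  61.9]
```

View pics/crop1.png

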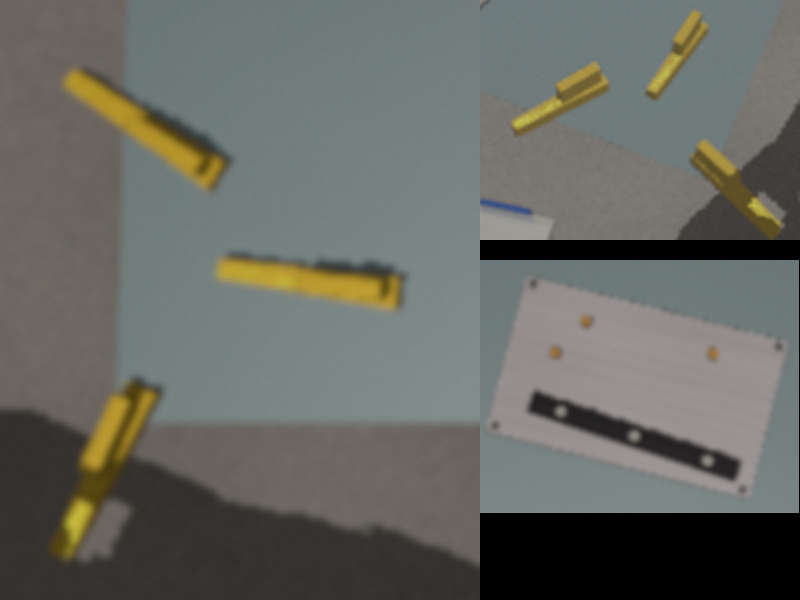

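The crop confirms the yellow wedge at top (167,260): thin end to the left (+y), rib to the right. It is the rightmost of the three yellow ones. From the pins, the nest is at about (585.2, 26.0) with yaw −14.7°. The blank is at (486.4,−290.5) with yaw −26.5°. I'll fetch the blank first.

```bash
cat >> h.py <<'E'
NO=np.array([585.2,26.0]); NY=np.radians(-14.66)
def nest(x,y):
    c,s=np.cos(NY),np.sin(NY); return NO+np.array([c*x-s*y,s*x+c*y])
def go(xy,z,closedir,cur=None):
    """closedir: deg heading of tool y"""
    from scipy.spatial.transform import Rotation as R
    s=manip.read_state(); p=s['eef_pos'];M=R.from_euler('xyz',s['eef_rot']).as_matrix()
    d=np.array([*xy,z])-p; h=np.degrees(np.arctan2(M[1,1],M[0,1]))
    t=(h-closedir+90)%180-90
    print('now',p.round(1),'head',round(h,2),'shift cm',(M.T@d/10).round(2),'roll u',round(t/5,3),'joints',s['joints'].round(2),'F',s['wrist_force'].round(1),'gap',round(s['finger_gap'],1),round(s['finger_force'],1),'t',s['clock'])
E
python3 -c "
from h import *
go((486.4,-290.5),120,63.5)"
```

```text
now [195.1 514.  218.9] head 69.21 shift cm [-55.79 -64.86   9.96] roll u 1.142 joints [ 1.14  0.3   1.52  0.    1.32 -0.07] F [ 0.2 -0.3  0.3] gap 93.5 0.0 t 0.1
```

```bash
python3 -m creep '[[0,[-55.8,-64.9,0],1.14],[0,[-55.8,-64.9,0],1.14],[0,[-55.8,-64.9,0],1.14],[0,[-55.8,-64.9,0],1.14],[0,[-55.8,-64.9,0],1.14],[0,[-55.8,-64.9,0],1.14],[0,[-55.8,-64.9,0],1.14],[0,[-55.8,-64.9,0],1.14],[0,[-55.8,-64.9,0],1.14],[0,[-55.8,-64.9,0],1.14],[0,[-55.8,-64.9,0],1.14],[0,[-55.8,-64.9,0],1.14]]' 20; python3 -c "
from h import *
go((486.4,-290.5),120,63.5)"
```

```text
clock: 1.3
eef_pos: [399.5, -52.2, 219.5]
eef_rot: [3.141, 0.0, 2.679]
wrist_force: [0.4, 1.3, 1.1]
finger_gap: 47.1
finger_force: 0.0
now [399.5 -52.2 219.5] head 63.49 shift cm [-18.4  -17.45   9.96] roll u -0.001 joints [-0.22 -0.04  1.9   0.    1.28 -1.33] F [0.4 1.3 1.1] gap 47.1 0.0 t 1.3
```

```bash
python3 -m creep '[[0,[-18.4,-17.4,10],0],[0,[-18.4,-17.4,10],0],[0,[-18.4,-17.4,10],0],[0,[-18.4,-17.4,10],0],[0,[-18.4,-17.4,10],0],[0,[-18.4,-17.4,10],0],[0,[-18.4,-17.4,10],0],[0,[-18.4,-17.4,10],0],[0,[-18.4,-17.4,10],0]]'; python3 - <<'E'
from h import *
a=snap('top','t1.png');b=snap('side','s1.png')
go((486.4,-290.5),16,63.5)
# pins & wedge from the side now that the arm is away
s=cv2.cvtColor(b,cv2.COLOR_RGB2HSV)
m=cv2.inRange(s,(8,60,90),(25,255,255)); n,_,st,c=cv2.connectedComponentsWithStats(m)
for i in range(1,n):
    if st[i,4]>5 and 150<c[i][1]<260: print('sidepin',st[i],at('side',[c[i]],20).round(1))
m=cv2.inRange(s,(18,120,80),(35,255,255)); cs,_=cv2.findContours(m,0,1)
for k in cs:
    if cv2.contourArea(k)>60: print('y',cv2.boundingRect(k))
c=np.zeros((600,800,3),np.uint8)
c[:,:400]=cv2.resize(a[170:290,380:460],(400,600),interpolation=2)
c[:480,400:]=cv2.resize(b[130:226,300:380],(400,480),interpolation=2)
cv2.imwrite('pics/crop2.png',c[:,:,::-1])
E
```

```text
clock: 2.2
eef_pos: [486.5, -287.0, 120.0]
eef_rot: [3.142, 0.0, 2.68]
wrist_force: [0.3, 0.7, 0.3]
finger_gap: 47.3
finger_force: 0.0
now [ 486.6 -287.   120.2] head 63.57 shift cm [-0.12 -0.32 10.42] roll u 0.014 joints [-0.6   0.43  1.58  0.    1.12 -1.71] F [-0.6 -0.2 -0.4] gap 47.1 0.0 t 2.3
sidepin [275 166   4   4   9] [[ 697.4 -195.    20. ]]
sidepin [247 179   7   7  38] [[745.2 -89.3  20. ]]
sidepin [281 196   2   5   9] [[616.7 -48.5  20. ]]
sidepin [254 217   3   5  10] [[647.9  68.3  20. ]]
sidepin [259 226   3   5  13] [[619.1  96.   20. ]]
y (296, 351, 44, 48)
y (206, 312, 48, 35)
y (274, 286, 29, 43)
```

View pics/crop2.png

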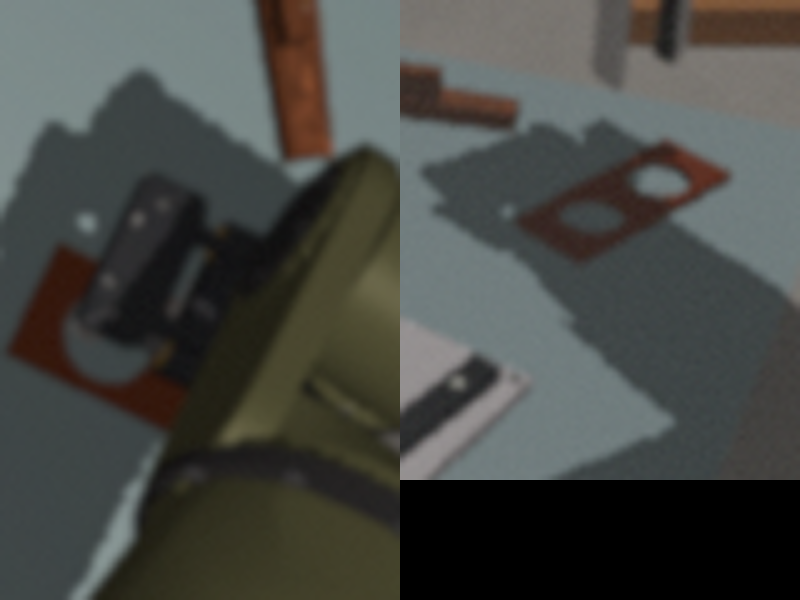

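The crop shows the gripper over the blank's bridge (top crop), with both lens openings visible from the side. I'll descend and grip.

```bash
python3 -m creep '[[0,[-0.1,-0.3,5],0],[0,[-0.1,-0.3,8],0],[0,[-0.1,-0.3,10.4],0],[0,[-0.1,-0.3,10.4],0],[0,[-0.1,-0.3,10.4],0],[-0.8,[-0.1,-0.3,10.4],0],[-0.8,[-0.1,-0.3,10.4],0],[-0.8,[-0.1,-0.3,10.4],0],[-0.8,[-0.1,-0.3,10.4],0],[-0.8,[-0.1,-0.3,10.4],0],[-0.8,[-0.1,-0.3,10.4],0]]' 20;python3 -c "
from h import *
go(nest(5,-3),80,90-14.66)"
```

```text
clock: 3.4
eef_pos: [486.1, -290.8, 15.6]
eef_rot: [3.142, 0.0, 2.679]
wrist_force: [-0.9, 1.9, 3.7]
finger_gap: 22.8
finger_force: 20.0
now [ 486.1 -290.8   15.6] head 63.52 shift cm [ 4.71 32.59 -6.44] roll u -2.365 joints [-0.6   0.58  1.64  0.    0.92 -1.71] F [-0.9  1.9  3.7] gap 22.8 20.0 t 3.4
```

```bash
python3 -m creep '[[-0.8,[0,0,-3],0],[-0.8,[0,0,-6.5],0],[-0.8,[0,0,-6.5],0],[-0.8,[4.7,32.6,-6.5],-2.36],[-0.8,[4.7,32.6,-6.5],-2.36],[-0.8,[4.7,32.6,-6.5],-2.36],[-0.8,[4.7,32.6,-6.5],-2.36],[-0.8,[4.7,32.6,-6.5],-2.36],[-0.8,[4.7,32.6,-6.5],-2.36],[-0.8,[4.7,32.6,-6.5],-2.36],[-0.8,[4.7,32.6,-6.5],-2.36],[-0.8,[4.7,32.6,-6.5],-2.36]]';python3 - <<'E'
from h import *
a=snap('top','t2.png');b=snap('side','s2.png')
go(nest(5,-3),29,90-14.66)
c=np.zeros((600,800,3),np.uint8)
c[:,:400]=cv2.resize(a[130:280,230:330],(400,600),interpolation=2)
c[:,400:]=cv2.resize(b[130:280,230:330],(400,600),interpolation=2)
cv2.imwrite('pics/crop3.png',c[:,:,::-1])
E
```

```text
clock: 4.6
eef_pos: [589.0, 22.0, 79.5]
eef_rot: [-3.141, -0.001, 2.886]
wrist_force: [-0.1, -0.7, 0.1]
finger_gap: 22.6
finger_force: 20.0
now [589.   20.8  79.9] head 75.26 shift cm [-0.    0.1   5.09] roll u -0.016 joints [-0.03  0.53  1.54 -0.    1.07 -1.34] F [ 0.3 -0.4 -0.9] gap 22.6 20.0 t 4.7
```

View pics/crop3.png

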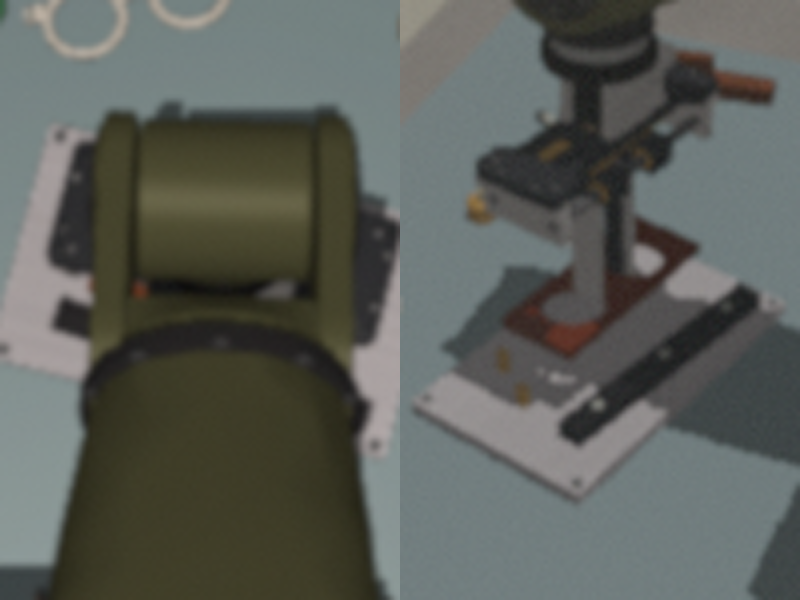

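The blank is held level over the nest between the rail and the pins. I'll lower it, watch the force, and keep the grip for now.

```bash
python3 -m creep '[[-0.8,[0,0.1,2],0],[-0.8,[0,0.1,4],0],[-0.8,[0,0.1,4.6],0],[-0.8,[0,0.1,4.8],0],[-0.8,[0,0.1,5.0],0],[-0.8,[0,0.1,5.1],0],[-0.8,[0,0.1,5.1],0]]';python3 - <<'E'
from h import *
go(nest(5,-3),28,90-14.66)
b=snap('side','s3.png')
m=cv2.inRange(cv2.cvtColor(b,cv2.COLOR_RGB2HSV),(0,100,40),(14,255,200));cs,_=cv2.findContours(m,0,1)
for k in cs:
    if 210<k[:,0,0].mean()<345 and cv2.contourArea(k)>40:print(cv2.boundingRect(k))
cv2.imwrite('pics/crop4.png',cv2.resize(b[170:260,225:345],(800,600),interpolation=2)[:,:,::-1])
E
```

```text
clock: 5.4
eef_pos: [589.9, 22.7, 30.0]
eef_rot: [3.141, 0.001, 2.885]
wrist_force: [0.8, -0.3, 0.7]
finger_gap: 22.8
finger_force: 20.0
now [589.9  22.7  30. ] head 75.31 shift cm [ 0.04 -0.1   0.2 ] roll u -0.007 joints [-0.02  0.6   1.56 -0.    0.98 -1.34] F [ 0.8 -0.3  0.7] gap 22.8 20.0 t 5.4
(266, 225, 14, 7)
(304, 148, 19, 6)
```

View pics/crop4.png

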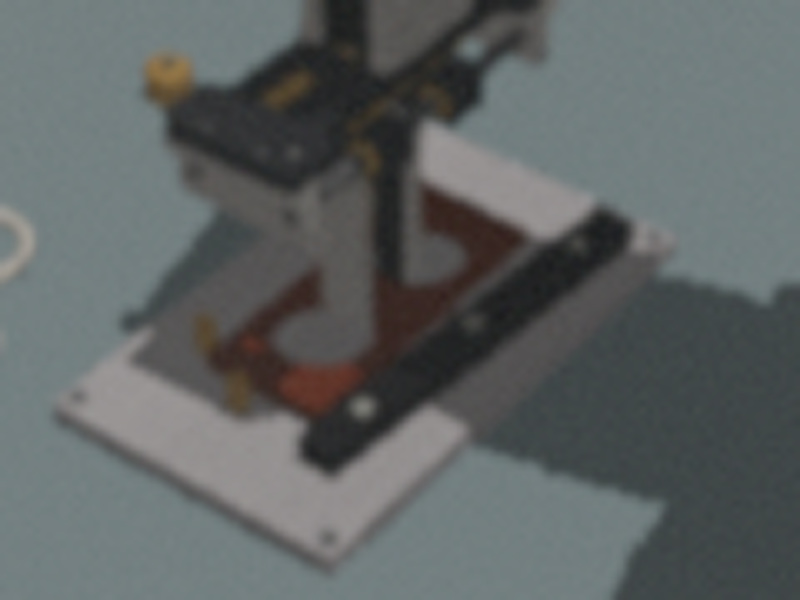

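The blank is between the pins and the rail, near the end pin. I'll lower it the last 2.4 mm, then nudge it toward the end pin and side pins, watching the force.

```bash
python3 -m creep '[[-0.8,[0,0,0.1],0],[-0.8,[0,0,0.2],0],[-0.8,[0,0,0.24],0],[-0.8,[0,0.05,0.24],0],[-0.8,[0,0.1,0.24],0],[-0.8,[0,0.15,0.24],0],[-0.8,[0,0.2,0.24],0],[-0.8,[0,0.2,0.24],0]]'; python3 -m creep '[[-0.8,[-0.1,0,0],0],[-0.8,[-0.2,0,0],0],[-0.8,[-0.3,0,0],0],[-0.8,[-0.3,0,0],0]]'
```

```text
clock: 6.25
eef_pos: [590.6, 24.5, 27.6]
eef_rot: [-3.142, 0.001, 2.885]
wrist_force: [-0.1, -2.1, 5.6]
finger_gap: 22.7
finger_force: 20.0
clock: 6.65
eef_pos: [593.2, 24.1, 27.6]
eef_rot: [3.141, 0.0, 2.885]
wrist_force: [-2.8, 1.3, 6.3]
finger_gap: 22.6
finger_force: 20.0
```

```bash
python3 -m creep '[[-0.8,[0,0.05,0],0],[-0.8,[0,0.1,0],0],[-0.8,[0,0.15,0],0],[-0.8,[0,0.15,0],0]]'; python3 -m creep '[[-0.8,[-0.05,0,0],0],[-0.8,[-0.1,0,0],0],[-0.8,[-0.15,0,0],0],[-0.8,[-0.15,0,0],0]]'
```

```text
clock: 7.05
eef_pos: [593.8, 25.1, 27.7]
eef_rot: [-3.141, 0.001, 2.885]
wrist_force: [-1.6, -3.0, 6.0]
finger_gap: 22.7
finger_force: 20.0
clock: 7.45
eef_pos: [594.6, 24.9, 27.6]
eef_rot: [-3.141, -0.001, 2.885]
wrist_force: [-6.5, -1.4, 10.1]
finger_gap: 22.5
finger_force: 20.0
```

```bash
python3 -m creep '[[-0.25,[0,0,0],0],[-0.25,[0,0,0],0],[-0.25,[0,0,0],0],[-0.25,[0,0,0],0],[-0.25,[0,0,-3],0],[-0.25,[0,0,-8],0],[-0.25,[-1,6,-13],0],[-0.25,[-1,15,-15],0],[-0.25,[-1,20,-15],0],[-0.25,[-1,25,-15],0],[-0.25,[-1,28,-15],0],[-0.25,[-1,28,-15],0]]'; python3 - <<'E'
from h import *
from scipy.spatial.transform import Rotation as R
a=snap('top','t5.png');b=snap('side','s5.png')
hsv=cv2.cvtColor(a,cv2.COLOR_RGB2HSV)
m=cv2.inRange(hsv,(0,100,40),(14,255,200));cs,_=cv2.findContours(m,0,1)
c,s=np.cos(NY),np.sin(NY)
for k in cs:
    if 215<k[:,0,0].mean()<345 and cv2.contourArea(k)>300:
        p=at('top',k[:,0],20)[:,:2]-NO; q=p@np.array([[c,-s],[s,c]]); r=cv2.minAreaRect(q.astype(np.float32)); print('blank in nest',r,cv2.boundingRect(k))
m=cv2.inRange(hsv,(18,120,80),(35,255,255));cs,_=cv2.findContours(m,0,1)
for k in cs:
    if cv2.contourArea(k)>60: print('y',cv2.boundingRect(k),cv2.minAreaRect(at('top',k[:,0],16)[:,:2].astype(np.float32)))
C=np.zeros((600,800,3),np.uint8)
C[:420]=cv2.resize(a[158:247,228:342],(800,420),interpolation=2) if 0 else 0
C[:300,:]=cv2.resize(a[160:250,225:345],(400,300),interpolation=2).repeat(1,1) if 0 else 0
C[:450,:400]=cv2.resize(a[160:250,225:305+0],(400,450),interpolation=2)
C[:450,400:]=cv2.resize(b[175:265,230:310],(400,450),interpolation=2)
cv2.imwrite('pics/crop5.png',C[:,:,::-1])
E
```

```text
clock: 8.65
eef_pos: [675.6, 295.7, 177.3]
eef_rot: [3.141, 0.0, 2.886]
wrist_force: [1.1, -0.5, -0.4]
finger_gap: 34.8
finger_force: 0.0
blank in nest ((10.202690124511719, 1.42718505859375), (59.490234375, 148.06246948242188), 0.1275327205657959) (253, 180, 63, 37)
y (103, 288, 21, 42) ((326.7460632324219, 434.9318542480469), (25.024662017822266, 102.80476379394531), 67.0555191040039)
```

View pics/crop5.png

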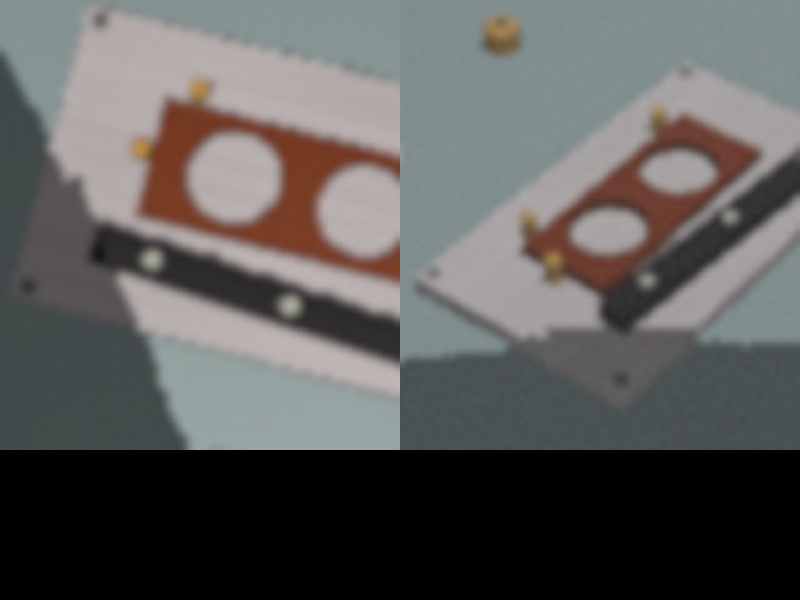

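The blank is flat against both side pins and the end pin: it measures (10.2, 1.4) mm at 0.1° in my nest frame. Next is the wedge, and I'll refine its straight-edge heading from the first pictures.

```bash
sed -i 's/585.2,26.0/585.5,27.0/' h.py; python3 - <<'E'
from h import *
t=cv2.imread('pics/top0.png');hsv=cv2.cvtColor(t,cv2.COLOR_BGR2HSV)
m=cv2.inRange(hsv,(15,100,60),(38,255,255))[:, :]
sub=np.zeros_like(m);sub[245:275,140:195]=m[245:275,140:195]
u=[];l=[]
for c in range(147,188):
    r=np.flatnonzero(sub[:,c]); u.append((c,r.min()-.5));l.append((c,r.max()+.5))
print([int(b[1]-a[1]) for a,b in zip(u,l)])
for n,e,z in(('upper',u,16),('lower',l,16)):
    p=at('top',e,z)[:,:2].astype(np.float32);v=cv2.fitLine(p,cv2.DIST_HUBER,0,.01,.01).ravel()
    h=np.degrees(np.arctan2(v[1],v[0]))%180; print(n,round(h,2),v[2:],'x at y=284: ',v[2]+(284-v[3])*v[0]/v[1])
s=cv2.imread('pics/s2.png');hs=cv2.cvtColor(s,cv2.COLOR_BGR2HSV)[270:340,255:315]
m=cv2.inRange(hs,(18,120,60),(35,255,255)); k=max(cv2.findContours(m,0,1)[0],key=cv2.contourArea)+[255,270]
print(cv2.boundingRect(k)); q=k[:,0]
for nm,i in(('lowest',q[:,1].argmax()),('left',q[:,0].argmin()),('top',q[:,1].argmin()),('right',q[:,0].argmax())): print(nm,q[i],at('side',[q[i]],0).round(1),at('side',[q[i]],16).round(1),at('side',[q[i]],40).round(1))
go((447-4,284),120,-8)
E
```

```text
[6, 6, 7, 6, 6, 6, 6, 6, 7, 7, 7, 7, 6, 6, 7, 7, 7, 7, 7, 6, 7, 7, 7, 7, 7, 8, 8, 7, 7, 7, 7, 8, 8, 8, 8, 8, 8, 8, 8, 8, 8]
upper 83.0 [453.68512 309.04285] x at y=284:  450.60907
lower 80.2 [436.57013 308.0299 ] x at y=284:  432.41992
(274, 286, 29, 43)
lowest [276 328] [[454.3 359.9   0. ]] [[449.7 369.2  16. ]] [[442.9 383.3  40. ]]
left [274 324] [[462.6 352.2   0. ]] [[457.9 361.7  16. ]] [[450.8 376.   40. ]]
top [296 286] [[456.9 233.    0. ]] [[452.3 245.   16. ]] [[445.4 263.1  40. ]]
right [302 296] [[432.4 255.6   0. ]] [[428.4 267.2  16. ]] [[422.2 284.5  40. ]]
now [675.1 298.8 175.9] head 75.6 shift cm [22.11 -7.21  5.6 ] roll u 16.719 joints [ 0.37  0.78  0.91  0.    1.46 -0.95] F [-0.3 -0.  -0.6] gap 35.0 0.0 t 8.75
```

```bash
python3 -m creep '[[0,[22,-7,0],16.4],[0,[22,-7,0],16.4],[0,[22,-7,0],16.4],[0,[22,-7,0],16.4],[0,[22,-7,0],16.4],[0,[22,-7,0],16.4],[0,[22,-7,0],16.4],[0,[22,-7,0],16.4],[0,[22,-7,0],16.4],[0,[22,-7,0],16.4],[0,[22,-7,0],16.4],[0,[22,-7,0],16.4]]'; python3 -c "
from h import *
go((442.6,284),32.5,-6.5)"
```

```text
clock: 9.95
eef_pos: [445.0, 281.1, 177.0]
eef_rot: [-3.142, 0.0, 1.457]
wrist_force: [0.6, 0.0, -0.0]
finger_gap: 46.9
finger_force: 0.0
now [445.  281.1 177. ] head -6.53 shift cm [ 0.27 -0.27 14.45] roll u -0.007 joints [ 0.49  0.29  1.64 -0.    1.21  0.61] F [ 0.6  0.  -0. ] gap 46.9 0.0 t 9.95
```

```bash
python3 -m creep '[[0,[0.3,-0.3,5],0],[0,[0.3,-0.3,10],0],[0,[0.3,-0.3,13],0],[0,[0.3,-0.3,14.4],0],[0,[0.3,-0.3,14.4],0],[-1,[0.3,-0.3,14.4],0],[-1,[0.3,-0.3,14.4],0],[-1,[0.3,-0.3,14.4],0],[-1,[0.3,-0.3,14.4],0],[-1,[0.3,-0.3,14.4],0],[-1,[0.3,-0.3,14.4],0],[-1,[0.3,-0.3,14.4],0]]' 40; python3 -c "
from h import *
go(nest(-27,-165),110,-14.66)"
```

```text
clock: 11.15
eef_pos: [442.6, 284.9, 33.5]
eef_rot: [3.141, -0.0, 1.454]
wrist_force: [0.0, -0.8, 6.2]
finger_gap: 11.3
finger_force: 40.0
now [442.6 284.9  33.5] head -6.68 shift cm [-39.91  12.23  -7.66] roll u 1.595 joints [ 0.5   0.48  1.75 -0.    0.91  0.62] F [ 0.  -0.8  6.2] gap 11.3 40.0 t 11.15
```

```bash
python3 -m creep '[[-1,[0,0,-4],0],[-1,[0,0,-8],0],[-1,[-41,9,-8],1.6],[-1,[-41,9,-8],1.6],[-1,[-41,9,-8],1.6],[-1,[-41,9,-8],1.6],[-1,[-41,9,-8],1.6],[-1,[-41,9,-8],1.6],[-1,[-41,9,-8],1.6],[-1,[-41,9,-8],1.6],[-1,[-41,9,-8],1.6],[-1,[-41,9,-8],1.6]]'; python3 - <<'E'
from h import *
go(nest(-29,-173),46.5,-14.66)
a=snap('top','t6.png');b=snap('side','s6.png')
C=np.zeros((600,800,3),np.uint8)
C[:,:400]=cv2.resize(a[150:285,270:360],(400,600),interpolation=2)
C[:,400:]=cv2.resize(b[130:250,270:350],(400,600),interpolation=2)
cv2.imwrite('pics/crop6.png',C[:,:,::-1])
E
```

```text
clock: 12.35
eef_pos: [483.8, -135.2, 112.8]
eef_rot: [-3.141, 0.0, 1.311]
wrist_force: [0.2, 0.5, -0.3]
finger_gap: 11.6
finger_force: 40.0
now [ 483.8 -135.2  112.8] head -14.88 shift cm [0.97 2.83 6.63] roll u -0.043 joints [-0.35  0.31  1.77 -0.    1.06 -0.09] F [ 0.2  0.5 -0.3] gap 11.6 40.0 t 12.35
```

View pics/crop6.png

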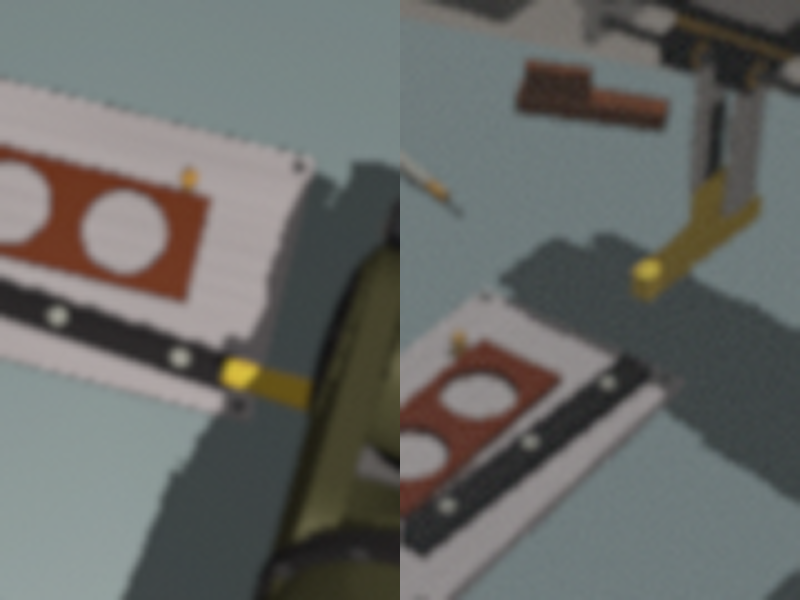

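The wedge is held level with the thin end leading; in the top crop its tip is at about top pixel (320,234). I'll check the tip against the jaw's expected offset, then align and lower.

```bash
python3 - <<'E'
from h import *
a=cv2.imread('pics/t6.png');hsv=cv2.cvtColor(a,cv2.COLOR_BGR2HSV)
m=cv2.inRange(hsv,(20,120,70),(35,255,255));m[:,:315]=0;m[:220]=0;m[250:]=0
ys,xs=np.nonzero(m);print(xs.min(),[ (int(c),int(ys[xs==c].min()),int(ys[xs==c].max())) for c in np.unique(xs)[:8]])
c,s=np.cos(NY),np.sin(NY);Q=np.array([[c,-s],[s,c]])
for cc in (322,326):
    r=ys[xs==cc]
    print((at('top',[(cc,r.min()-.5),(cc,r.max()+.5)],95)[:,:2]-NO)@Q)
print('tcp nest',(np.array([483.8,-135.2])-NO)@Q, 'tip end',(at('top',[(xs.min()-.5,233.5)],95)[:,:2]-NO)@Q)
E
python3 -m creep '[[-1,[1,2.8,0],0],[-1,[1,2.8,0],0],[-1,[1,2.8,3],0],[-1,[1,2.8,5],0],[-1,[1,2.8,6],0],[-1,[1,2.8,6.5],0],[-1,[1,2.8,6.5],0]]'; python3 -c "
from h import *
go(nest(-29,-173),46.5,-14.66)"
```

```text
319 [(319, 233, 235), (320, 231, 236), (321, 230, 236), (322, 230, 236), (323, 231, 237), (324, 231, 237), (325, 231, 237), (326, 231, 237)]
[[ -47.96359535 -103.69137471]
 [ -63.37836885 -107.60360422]]
[[ -47.87998708 -113.02369811]
 [ -63.29037562 -116.92393499]]
tcp nest [ -57.33912517 -182.65802672] tip end [[-58.7785527  -98.25400893]]
clock: 13.15
eef_pos: [513.6, -129.9, 48.1]
eef_rot: [-3.141, -0.0, 1.315]
wrist_force: [-0.0, 0.1, -0.1]
finger_gap: 11.8
finger_force: 40.0
now [ 513.6 -129.9   48.1] head -14.65 shift cm [-0.3   0.09  0.16] roll u 0.002 joints [-0.32  0.46  1.73 -0.    0.94 -0.06] F [-0.   0.1 -0.1] gap 11.8 40.0 t 13.15
```

```bash
python3 -m creep '[[-1,[0,0,0.1],0],[-1,[0,0,0.15],0],[-1,[1,0,0.15],0],[-1,[2,0,0.15],0],[-1,[3,0,0.15],0],[-1,[4,0,0.15],0],[-1,[5,0,0.15],0],[-1,[6,0,0.15],0],[-1,[7,0,0.15],0],[-1,[7,0,0.15],0],[-1,[7,0,0.15],0]]'; python3 - <<'E'
from h import *
go(nest(-29,-60),46,-14.66)
a=snap('top','t7.png');b=snap('side','s7.png')
C=np.zeros((600,800,3),np.uint8)
C[:,:400]=cv2.resize(a[160:280,240:320],(400,600),interpolation=2)
C[:,400:]=cv2.resize(b[150:270,230:310],(400,600),interpolation=2)
cv2.imwrite('pics/crop7.png',C[:,:,::-1])
E
```

```text
clock: 14.25
eef_pos: [531.4, -62.5, 46.5]
eef_rot: [-3.142, 0.0, 1.315]
wrist_force: [-0.4, -0.2, -0.1]
finger_gap: 11.3
finger_force: 40.0
now [531.4 -62.5  46.5] head -14.66 shift cm [4.03 0.07 0.05] roll u 0.0 joints [-0.19  0.48  1.72 -0.    0.95  0.07] F [-0.4 -0.2 -0.1] gap 11.3 40.0 t 14.25
```

View pics/crop7.png

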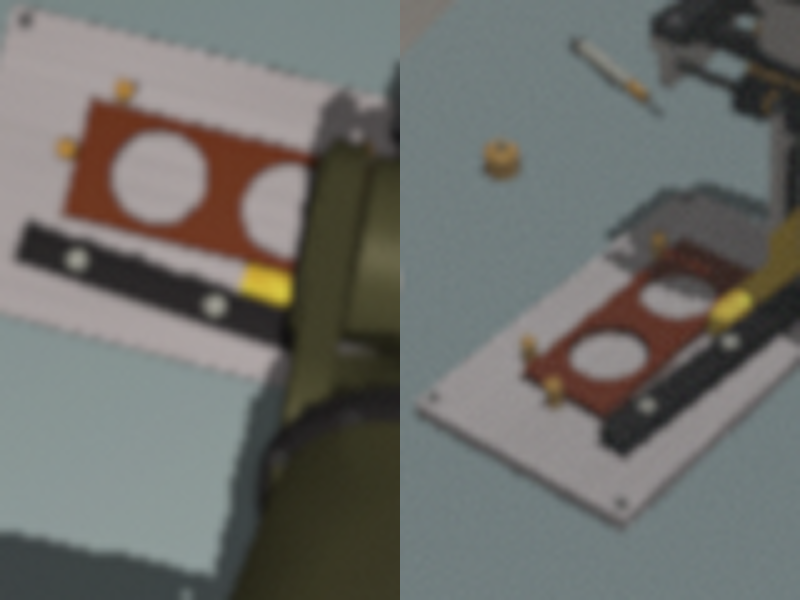

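The tip is in the gap between blank and rail with the blank undisturbed, and there is no contact force. I'll lower the wedge to the plate and advance.

```bash
python3 -m creep '[[-1,[1,0,0.05],0],[-1,[2,0,0.08],0],[-1,[3,0,0.08],0],[-1,[4,0,0.08],0],[-1,[4.5,0,0.08],0],[-1,[5,0,0.08],0],[-1,[5,0,0.08],0]]' 55; python3 -m creep '[[-1,[0.3,0,0],0],[-1,[0.6,0,0],0],[-1,[0.8,0,0],0],[-1,[1,0,0],0],[-1,[1,0,0],0]]'; python3 -c "
from h import *
go(nest(-28,-30),45.5,-14.66)"
```

```text
clock: 15.05
eef_pos: [546.0, -13.7, 46.6]
eef_rot: [3.137, -0.0, 1.315]
wrist_force: [9.3, -2.3, -1.7]
finger_gap: 11.4
finger_force: 55.0
clock: 15.55
eef_pos: [548.9, -4.9, 46.8]
eef_rot: [3.135, 0.0, 1.315]
wrist_force: [10.8, -7.5, -0.5]
finger_gap: 11.5
finger_force: 55.0
now [548.9  -4.9  46.8] head -14.66 shift cm [ 1.01 -0.07  0.13] roll u 0.001 joints [-0.07  0.5   1.68 -0.    0.95  0.18] F [10.8 -7.5 -0.5] gap 11.5 55.0 t 15.55
```

```bash
python3 -m creep '[[-1,[0,0.04,0.05],0],[-1,[0,0.08,0.1],0],[-1,[0,0.08,0.1],0],[-1,[0.2,0.08,0.1],0],[-1,[0.4,0.08,0.1],0],[-1,[0.4,0.08,0.1],0]]';  python3 -m creep '[[-1,[0.2,0,0],0],[-1,[0.4,0,0],0],[-1,[0.4,0,0],0]]'; python3 -c "
from h import *
go(nest(-28,-30),45.5,-14.66)"
```

```text
clock: 16.15
eef_pos: [550.3, -1.0, 45.8]
eef_rot: [3.137, 0.0, 1.315]
wrist_force: [8.4, -7.0, 1.4]
finger_gap: 11.4
finger_force: 55.0
clock: 16.45
eef_pos: [551.5, 2.7, 45.8]
eef_rot: [3.136, 0.0, 1.315]
wrist_force: [9.3, -8.5, 0.1]
finger_gap: 11.5
finger_force: 55.0
now [551.5   2.7  45.8] head -14.66 shift cm [ 0.21 -0.13  0.03] roll u -0.001 joints [-0.06  0.51  1.67 -0.    0.96  0.2 ] F [ 9.3 -8.5  0.1] gap 11.5 55.0 t 16.45
```

```bash
python3 -m creep '[[-1,[0,0.05,0],0],[-1,[0,0.1,0],0],[-1,[0,0.15,0],0],[-1,[0,0.15,0],0]]'; python3 -m creep '[[-1,[0.2,0,0],0],[-1,[0.4,0,0],0],[-1,[0.6,0,0],0],[-1,[0.6,0,0],0]]'; python3 - <<'E'
from h import *
go(nest(-28,-30),45.5,-14.66)
a=snap('top','t8.png');b=snap('side','s8.png')
C=np.zeros((600,800,3),np.uint8)
C[:,:400]=cv2.resize(a[160:280,240:320],(400,600),interpolation=2)
C[:,400:]=cv2.resize(b[160:280,230:310],(400,600),interpolation=2)
cv2.imwrite('pics/crop8.png',C[:,:,::-1])
E
```

```text
clock: 16.85
eef_pos: [551.7, 2.8, 45.5]
eef_rot: [3.139, 0.0, 1.315]
wrist_force: [2.1, -4.0, 5.2]
finger_gap: 12.0
finger_force: 55.0
clock: 17.25
eef_pos: [553.2, 7.2, 45.6]
eef_rot: [3.139, 0.002, 1.315]
wrist_force: [0.3, -16.4, 6.6]
finger_gap: 11.8
finger_force: 55.0
now [553.2   7.2  45.6] head -14.67 shift cm [-0.27 -0.17  0.01] roll u -0.002 joints [-0.05  0.51  1.67 -0.    0.96  0.21] F [  0.3 -16.4   6.6] gap 11.8 55.0 t 17.25
```

View pics/crop8.png

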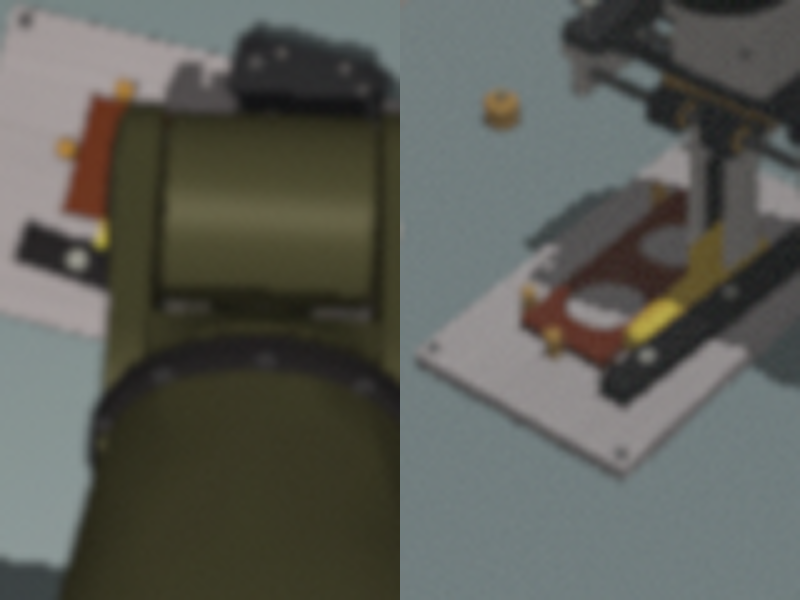

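The wedge is deep in the gap at the narrow end and the push force is rising, so it is jamming. I'll push a little harder.

```bash
python3 -m creep '[[-1,[0.1,0.02,0],0],[-1,[0.2,0.04,0],0],[-1,[0.3,0.05,0],0],[-1,[0.3,0.05,0],0]]'; python3 -m creep '[[-1,[0.1,0,0],0],[-1,[0.2,0,0],0],[-1,[0.3,0,0],0],[-1,[0.3,0,0],0],[-1,[0.3,0,0],0]]'
```

```text
clock: 17.75
eef_pos: [553.7, 8.7, 45.6]
eef_rot: [3.14, 0.004, 1.315]
wrist_force: [-5.9, -26.2, 11.7]
finger_gap: 11.6
finger_force: 55.0
clock: 18.25
eef_pos: [554.3, 10.3, 45.7]
eef_rot: [3.141, 0.006, 1.314]
wrist_force: [-8.3, -36.1, 13.6]
finger_gap: 11.4
finger_force: 55.0
```

```bash
python3 -m creep '[[-1,[0,0,0],0],[-1,[0,0,0],0],[-1,[0,0,0],0],[-1,[0,0,0],0],[-1,[0,0,0],0]]'; python3 - <<'E'
from h import *
a=snap('top','t9.png');b=snap('side','s9.png')
o=cv2.imread('pics/s5.png')
C=np.zeros((600,800,3),np.uint8)
C[:,:400]=cv2.resize(o[:,:,::-1][180:270,240:300],(400,600),interpolation=2)
C[:,400:]=cv2.resize(b[180:270,240:300],(400,600),interpolation=2)
cv2.imwrite('pics/crop9.png',C[:,:,::-1])
c,s=np.cos(NY),np.sin(NY);Q=np.array([[c,-s],[s,c]])
m=cv2.inRange(cv2.cvtColor(b,cv2.COLOR_RGB2HSV),(20,150,120),(35,255,255));m[:215]=0;m[250:]=0;m[:,:270]=0;m[:,310:]=0
ys,xs=np.nonzero(m);i=xs.argmin();print('tip px',xs[i],ys[i],(at('side',[(xs[i],ys[i])],28)[:,:2]-NO)@Q)
for f in('t5.png','t9.png'):
    h=cv2.cvtColor(cv2.imread('pics/'+f),cv2.COLOR_BGR2HSV);m=cv2.inRange(h,(0,100,40),(14,255,200));m[:,:245]=0;m[:,261:]=0;m[:170]=0;m[225:]=0
    print(f,[(c,int(np.flatnonzero(m[:,c]).min()),int(np.flatnonzero(m[:,c]).max())) for c in range(252,261) if m[:,c].any()])
E
```

```text
clock: 18.75
eef_pos: [554.3, 10.3, 45.7]
eef_rot: [3.141, 0.006, 1.314]
wrist_force: [-9.0, -36.5, 13.4]
finger_gap: 11.4
finger_force: 55.0
tip px 275 226 [[-18.99073803  51.25032276]]
t5.png [(253, 201, 202), (254, 197, 202), (255, 189, 202), (256, 188, 203), (257, 186, 203), (258, 182, 203), (259, 181, 203), (260, 181, 204)]
t9.png [(253, 200, 201), (254, 196, 201), (255, 189, 201), (256, 188, 202), (257, 185, 202), (258, 181, 202), (259, 180, 201), (260, 180, 189)]
```

View pics/crop9.png

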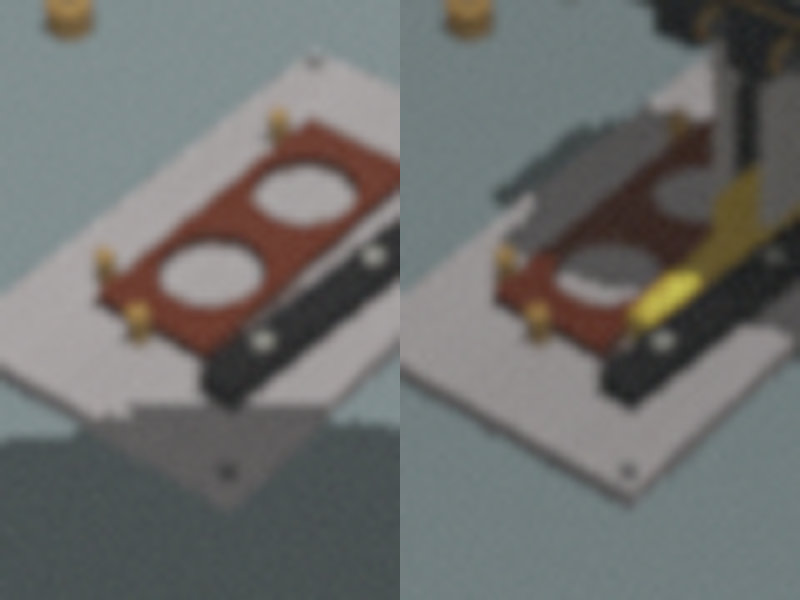

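The tip is at nest y of about +51. The blank is flat, flush with the pins and at rest, the push is steady at about 37 N and the grip is 55 N. I'll hand it in.

```bash
python3 -c "
from cell import manip
print(manip.sign_off())"
```

```text
the job is handed in; nothing more can be done
None
```

I handed the job in with the blank seated flat against both side pins and the end pin, and the rightmost yellow wedge jammed at nest y ≈ +51 mm, still gripped (55 N) and pushed in (about 37 N); sign-off returned no verdict.

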